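Fit the arm-rest pad on its bar at the polishing bench

ROBOT

A 6-joint arm with a two-finger parallel gripper is mounted at the origin on the work surface. World frame = base frame: x ahead of the robot, y to its left, z up, the work surface at z = 0. Lengths are in m, angles in rad, forces in N, time in s.
With the tool pointing down it reaches from about 0.375 to 0.9 m from the base axis. Payload 3.1 kg.
Tool frame: the origin (TCP) lies between the finger pads; the fingertips stand manip.nose_length ahead of it and the grasp point (between the pads) lies 5 mm behind it (manip.nose_length is the distance from the TCP to the fingertips, in m); z points along the fingers, y is the line along which they close (so a half turn about z gives the same grasp; the last joint's range is limited). The gripper opens to 85 mm and grips with 20 to 120 N. Pads are 22 mm wide; open, the fingers measure 114 mm over their backs; the gripper's body (76 mm by 85 mm) begins 54 mm behind the grasp point. The pads swing forward as they close: fully open they stand 13 mm farther back than shut.
Start: joints at [1.034, 0.527, 1.433, -0, 1.181, -0.178], TCP at [0.219, 0.585, 0.245] pointing down, gripper open.
Joint ranges: [-3.08, 3.08], [-0.75, 2.2], [0.22, 2.44], [-1.43, 4.57], [0, 2.65], [-2.85, 2.85]. Speed limits (rad/s): [2.79, 2.79, 3.14, 3.14, 3.14, 3.14].

INTERFACE

Orientations are given as a unit quaternion [x, y, z, w].
In Python, from station import monitor, eyes, job, manip gives the robot as it stands.
- The arm moves only by the shell command python3 -m pendant 'ROWS' [FORCE]. ROWS is JSON, a list that holds one entry, the list of rows, each a list of 7 numbers: the shift along the tool's x, y, z as a fraction of full scale, then the turn, a rotation vector about the tool's x, y, z as a fraction of full scale, then the opening, from 0 (shut) to 1 (fully open). A call has 1 to 20 rows; each row shifts and turns the commanded pose from where the row before left it, along the tool's axes as they then stand; what a row does not reach is not made up. Full scale, the value 1, is 800 mm for a shift and 0.12 rad for a turn. A row lasts 1/10 s, in which the tool goes at most 50 mm and 8.59 degrees, less where a joint would pass 70% of its speed; a pose out of reach is approached as far as the arm can. A call with a number of a shift or a turn outside -1 to 1 is refused whole. A call with a gripper value outside its range is refused whole. The fingers move at their own pace and stop on an object; FORCE is the grip in N (left out, the last holds). Time passes only in rows, so rows that do not move let the fingers close. It gives the time, the measured TCP pose, the force, the opening and the grip force at its end, in the units of the state.
- monitor.sense(): the state, without advancing time (a new reading comes with each control period).
- eyes.snapshot(name): name is "scene" or "top" or "wrist"; returns a dict with "pixels" (480x640x3 uint8, red, green, blue), "depth" (480x640 float32, m along the optical axis (not along the pixel's ray), 0 where there is no reading), "intrinsics" (3x3 intrinsics, pixels), "eye" and "attitude" of the camera in the world. Camera axes: x right, y down, z forward; pixel columns grow to the right and rows downward; lengths in m; the calibration is good to about 2 mm. A picture is of the moment at which its call begins.
- job.sign_off(): hands the job in; it is judged then, once.
The state is a dict: "t": time; "q": joint angles; "qd": joint speeds; "tau": joint torques, N m; "tcp_pos": TCP position; "tool_rot": TCP orientation; "force": force on the tool from outside, world axes, zero at the start; "ft_torque": the same for the moment, N m; "finger_gap": opening from 0.0 (shut) to 1.0 (fully open); "gripper_force": force on a finger pad.
Only numpy, scipy, OpenCV 4.12 (cv2) and the standard library are available. Lean on these libraries where they do the work, as an engineer would, in place of code of your own. Each camera call takes 0.05 s, during which the arm holds its last target. There are 200 camera calls.

TASK

Get the arm rest ready for work. First tip the flat grey case that leans across the bar up onto its narrow end, so that it stands upright against the bookend; then push the arm-rest pad along the white platform, without picking it up, over the bar until it drops off the platform's end and hangs on the bar; last swing the keeper arm fully shut behind the pad. Leave the other things on the bench where they are.

Things in the scene. Friction and masses are not known exactly. Their poses are not given: they have to be found in the camera images.
- stand: Fixed arm-rest stand. Origin on the table under the middle of the white platform's end edge; y along the bar, away from the platform; x across it, away from the robot; z up. In its frame, mm: platform x -130..130, y -320..0, top z 40. The level bar starts at a rounded nose at y -15, over the platform, and runs to a white post at y 190..220, x -25..25, 98 high.
- bar_nose (a point): Point on the flat top of the steel bar, on its centre line, above the platform's end edge (stand x 0, y 0, z 84 mm). Bar 30 wide, 24 deep.
- bookend (a point): Centre of the foot of the near face of the upright white bookend plate beside the bar, on the table (stand x 100, y 100, z 0 mm). The plate is 170 long (along stand y), 6 thick, 130 high.
- pad: Arm-rest pad on the platform: upside-down channel, grey top 18 thick, black side flanges 12 thick; 120 long (its y, along the channel), 96 wide (x), 70 high; channel 72 wide, 52 high. On the platform it clears the bar's top by 8 mm; hung on the bar its underside is 8 mm lower than the platform top. Origin: centre of the underside. About 0.35 kg.
- case: Flat grey case with black seam and two clasps: 160 long (its z), 120 wide (y), 30 thick (x). Origin: centre of the narrow end to stand on (120 x 30). At the start that end is on the table at the bookend's foot and the case leans 35 degrees off upright towards the robot (stand -x) over the bar, its top end above the bar. About 0.3 kg.
- keeper (a joint): Keeper arm's angle, rad. 0 is open: the arm points to stand -y, beside the pad's way (starts at 0 to 0.2). 1.57 is fully shut: it points to stand +x, across the way behind the platform's end. It stays where it is left. Upright pivot at stand x -105, y -18 mm, post radius 12.
- keeper_knob (a point): Black upright knob, radius 8 mm, on the end of the dark steel keeper arm, 68 mm from the pivot; this point is on its axis at z 117 mm, its top at z 129. The arm is 12 thick and 22 high, z 87 to 109 mm.
- jar: Bystander: amber jar, 40 across, 70 high, on the platform's far side. Origin at its underside.
- burpot: Bystander: stepped aluminium bur block, 64 across, 70 high, on the robot's side of the bar. Origin at its underside.
- bottle1: Bystander: green glass bottle, 60 across, 150 high. Origin at its underside.
- bottle2: Bystander: clear bottle, 56 across, 130 high. Origin at its underside.
- pan: Bystander: blue case pan 130 x 190 x 55 with an upright tab to 125 high. Origin at the centre of its underside.
- articulator: Bystander: articulator with plaster models, 100 x 110 x 121. Origin at the centre of its underside.
Mind the look-alikes: they are no part of the job. What is shaped like the pad but blue is not meant.

How it is judged:
By the outcome, as a careful person would: the job done as asked, in the order asked, and still so for the second after the job is handed in, with the robot touching nothing.
It also fails if it takes over 72 s, if anything falls off the work surface, if the arm or the gripper's body presses on something with over 40 N, if the wrist force passes 120 N, or if a joint passes its speed limit or range.

## Working session

There is one attempt and no reset: what is moved stays moved. The work goes in short steps, Python scripts to look and compute and a shell command to move; the robot and the scene stay as the last step left them, time stands still between calls to the robot, and variables do not carry over. Pictures are saved under pics/ and viewed, at most 10 in all, crops included, and the job is handed in when it is done.

```bash
ls; mkdir -p pics; cat > h.py <<'E'
import numpy as np, cv2
from station import monitor, eyes, job, manip
from scipy.spatial.transform import Rotation as R
def snap(n):
    s=eyes.snapshot(n); a=np.array(s['attitude'],float)
    Rm=a if a.shape==(3,3) else R.from_quat(a).as_matrix()
    K=np.array(s['intrinsics']); d=s['depth']; v,u=np.mgrid[:480,:640]
    P=np.stack([(u-K[0,2])/K[0,0]*d,(v-K[1,2])/K[1,1]*d,d],-1)@Rm.T+np.array(s['eye'])
    P[d==0]=np.nan
    return s['pixels'],P,s,Rm
def save(n,px): cv2.imwrite('pics/'+n+'.png',px[...,::-1])
E
python3 - <<'E'
from h import *
print(monitor.sense(), manip.nose_length)
for n in('scene','top'):
    px,P,s,Rm=snap(n); save(n+'0',px); np.savez(n+'0.npz',px=px,P=P); print(n,s['eye'],s['attitude'],s['intrinsics'])
E
```

```text
pics
{'t': 0.0, 'q': array([ 1.03353678e+00,  5.28487782e-01,  1.43392817e+00, -3.39681461e-05,
        1.18142286e+00, -1.78505288e-01]), 'qd': array([-4.33809802e-04, -1.73878132e-05, -1.23573237e-03,  7.38996848e-04,
        1.62101382e-04, -3.35314547e-04]), 'tau': array([ 4.48415831e-04, -4.42345691e+01, -1.78027922e+01, -2.04807234e-04,
        8.40604480e-03, -1.42257807e-05]), 'tcp_pos': array([0.21905807, 0.58459688, 0.2443121 ]), 'tool_rot': array([ 1.78410257e-01,  9.83955547e-01, -1.05742332e-03, -3.78694842e-04]), 'force': array([-0.56122694, -0.02815257, -1.46678496]), 'ft_torque': array([-0.01024453, -0.0080295 ,  0.00015428]), 'gripper_force': 0.0, 'finger_gap': 0.998107842296671} 0.014
scene [1.17021001 0.92532078 0.91703648] [ 0.28872897  0.83766248 -0.43828703 -0.15120063] [[517.26309774   0.         310.00715511]
 [  0.         517.26309774 241.29777166]
 [  0.           0.           1.        ]]
top [ 0.20367005 -0.00697963  1.51033303] [ 0.71381435 -0.69480009  0.06954762 -0.05371261] [[611.24246081   0.         319.10180507]
 [  0.         611.24246081 241.58174292]
 [  0.           0.           1.        ]]
```

View pics/scene0.png

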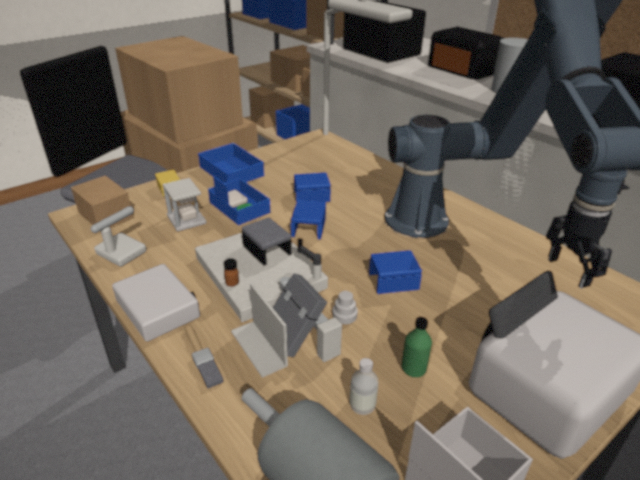

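View pics/top0.png

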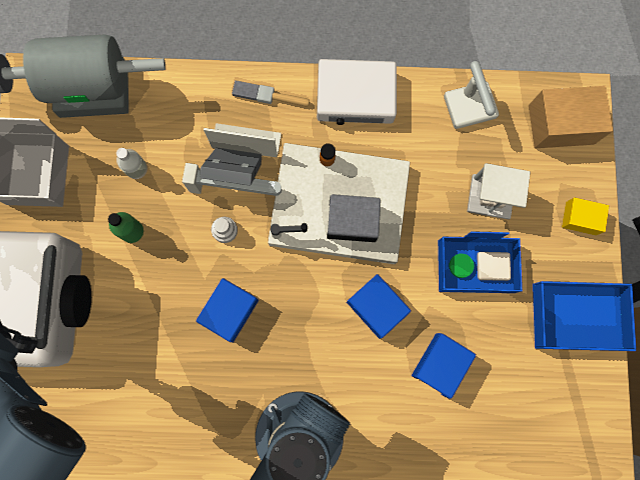

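The overview shows the platform at top-view (270-410, 145-260), with the grey pad at (354,217). The case leans over the bar at (230,168), the keeper is at (290,230), and the jar is at (327,153). Blue look-alikes are nearer the robot. Next I'll measure the stand, pad, case and keeper.

```bash
cat > m.py <<'E'
from h import *
def rect(m,P):
    p=P[m][:,:2].astype(np.float32)*1000
    return cv2.minAreaRect(p),len(p)
E
python3 - <<'E'
from m import *
d=np.load('top0.npz');px,P=d['px'].astype(int),d['P'];Z=P[...,2]
v,u=np.mgrid[:480,:640]; box=lambda a,b,c,e:(u>a)&(u<b)&(v>c)&(v<e)
white=(px.min(-1)>140)
pl=(abs(Z-.04)<.008)&box(255,425,135,275)
pl=cv2.morphologyEx(pl.astype(np.uint8),cv2.MORPH_OPEN,np.ones((5,5)))>0
print('plat',rect(pl,P),np.median(Z[pl]))
pad=(abs(Z-.11)<.008)&box(315,395,185,250)
pad=cv2.morphologyEx(pad.astype(np.uint8),cv2.MORPH_OPEN,np.ones((3,3)))>0
print('pad',rect(pad,P),np.median(Z[pad]))
bar=(abs(Z-.084)<.006)&box(200,290,175,205); print('bar',rect(bar,P))
post=(abs(Z-.098)<.006)&box(175,205,155,200); print('post',rect(post,P))
be=(abs(Z-.13)<.006)&box(195,290,115,165)&white; print('bookend',rect(be,P))
kn=(abs(Z-.129)<.006)&box(265,320,215,245); print('knob',rect(kn,P))
ka=(abs(Z-.109)<.005)&box(265,320,215,245); print('karm',rect(ka,P))
cs=(Z>.06)&box(195,275,145,192)&~white&(px.max(-1)<140)
c=P[cs]; 
cen=c.mean(0); n=np.linalg.svd(c-cen,full_matrices=False)[2][2]; ok=abs((c-cen)@n)<.006
c=c[ok];cen=c.mean(0);n=np.linalg.svd(c-cen,full_matrices=False)[2][2]
print('case',cen,n,np.percentile(c,[1,99],axis=0))
for nm,b in(('burpot',(210,240,212,245)),('jar',(315,340,140,170))):
    m=box(*b)&(Z>.06); print(nm,np.nanmean(P[m],0))
E
```

```text
plat (((566.58056640625, -86.22952270507812), (320.3564147949219, 262.1424865722656), 83.09388732910156), 9028) 0.04149878952405417
pad (((516.6569213867188, -116.80187225341797), (120.2156753540039, 97.06351470947266), 87.09056091308594), 1981) 0.11142728041063021
bar (((596.7944946289062, 154.72702026367188), (194.503173828125, 35.03740692138672), 83.56571197509766), 564)
post (((609.451171875, 272.4375), (37.47283172607422, 50.9735221862793), 81.55008697509766), 252)
bookend (((700.3718872070312, 159.44540405273438), (170.06610107421875, 7.972257614135742), 83.15633392333984), 157)
knob (((483.2954406738281, 0.6862325668334961), (14.36495304107666, 13.862523078918457), 2.2620105743408203), 38)
karm (((479.5503234863281, 37.976844787597656), (22.407062530517578, 84.10187530517578), 1.045298457145691), 160)
case [0.60424216 0.1874276  0.12059498] [ 0.6772507  -0.14782048  0.72075002] [[0.57711787 0.11891791 0.06033432]
 [0.67316112 0.2420431  0.14276652]]
burpot [0.49137268 0.19858203 0.07051116]
jar [ 0.66775995 -0.05064001  0.10059342]
```

Stand frame: origin is (0.586, 0.073), with y at 83.1°. The pad sits at stand (-46, -196) with a yaw of +4°, so it needs a sideways push first. Now I'll move to the robot side of the case.

```bash
cat >> m.py <<'E'
O=np.array([.5858,.0726]); a=np.radians(83.1); Y=np.array([np.cos(a),np.sin(a)]); X=np.array([Y[1],-Y[0]])
def st():
    s=monitor.sense(); p=s['tcp_pos'];d=p[:2]-O; M=R.from_quat(s['tool_rot']).as_matrix()
    f=lambda w:np.round([w[:2]@X,w[:2]@Y,w[2]],3)
    print('t',s['t'],'stand',np.round([d@X*1e3,d@Y*1e3,p[2]*1e3],1),'tx',f(M[:,0]),'ty',f(M[:,1]),'F',f(s['force']),'gap',s['finger_gap'],'q',np.round(s['q'],2))
def S(P):
    d=P[...,:2]-O; return np.stack([d@X,d@Y,P[...,2]],-1)*1000
E
python3 -m pendant '[[[0,0,0,0,0,-1,0.6],[0,0,0,0,0,-1,0.6],[-0.0331,-0.0321,0,0,0,0,0.6],[-0.0331,-0.0321,0,0,0,0,0.6],[-0.0331,-0.0321,0,0,0,0,0.6],[-0.0331,-0.0321,0,0,0,0,0.6],[-0.0331,-0.0321,0,0,0,0,0.6],[-0.0331,-0.0321,0,0,0,0,0.6],[-0.0331,-0.0321,0,0,0,0,0.6],[-0.0331,-0.0321,0,0,0,0,0.6],[-0.0331,-0.0321,0,0,0,0,0.6],[-0.0331,-0.0321,0,0,0,0,0.6],[-0.0331,-0.0321,0,0,0,0,0.6],[-0.0331,-0.0321,0,0,0,0,0.6],[-0.0331,-0.0321,0,0,0,0,0.6],[-0.0331,-0.0321,0,0,0,0,0.6],[0,0,0,0,0,0,0.6],[0,0,0,0,0,0,0.6]]]'
python3 - <<'E'
from m import *
st()
px,P,s,_=snap('scene'); save('s1',cv2.resize(px[220:420,180:420],(720,600)))
px,P,s,_=snap('wrist');save('w1',px)
px,P,s,_=snap('top');np.savez('top1.npz',px=px,P=P)
E
```

```text
t: 1.9
tcp_pos: [0.5448, 0.1836, 0.2447]
tool_rot: [0.06, 0.998, 0.0, -0.001]
force: [0.2, 0.6, -0.3]
finger_gap: 0.602
gripper_force: 0.0
t 1.9 stand [-54.  105.3 244.7] tx [-1.     0.     0.002] ty [0. 1. 0.] F [ 0.119  0.61  -0.312] gap 0.6019354947078083 q [ 0.13  0.46  1.56  0.    1.12 -1.32]
```

View pics/s1.png

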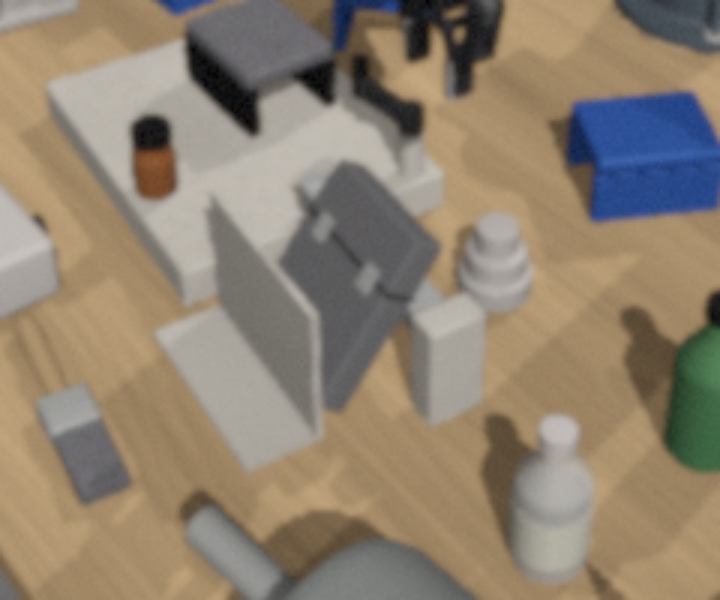

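The case leans over the bar with its top edge free at crop (345,165)-(435,240), and the robot side is clear. Now descend and push.

```bash
python3 -m pendant '[[[0,0,0.04,0,0,0,0.6],[0,0,0.04,0,0,0,0.6],[0,0,0.04,0,0,0,0.6],[0,0,0.038,0,0,0,0.6],[-0.0125,0,0,0,0,0,0.6],[-0.0125,0,0,0,0,0,0.6],[-0.0125,0,0,0,0,0,0.6],[-0.0125,0,0,0,0,0,0.6],[-0.0125,0,0,0,0,0,0.6],[-0.006,0,0,0,0,0,0.6],[-0.006,0,0,0,0,0,0.6],[-0.006,0,0,0,0,0,0.6],[-0.006,0,0,0,0,0,0.6],[-0.006,0,0,0,0,0,0.6],[-0.006,0,0,0,0,0,0.6],[-0.006,0,0,0,0,0,0.6],[-0.006,0,0,0,0,0,0.6]]]'
python3 - <<'E'
from m import *
st()
px,P,s,_=snap('scene'); save('s2',cv2.resize(px[220:420,180:420],(720,600)))
E
```

```text
t: 3.75
tcp_pos: [0.6378, 0.1737, 0.1297]
tool_rot: [0.059, 0.998, 0.0, 0.007]
force: [-9.7, -3.3, 42.2]
finger_gap: 0.599
gripper_force: 6.8
t 3.75 stand [ 39.4 106.7 129.7] tx [-1.    -0.002 -0.014] ty [-0.002  1.     0.002] F [-9.235 -4.454 42.198] gap 0.5993207686319093 q [ 0.1   0.71  1.44 -0.    0.98 -1.35]
```

View pics/s2.png

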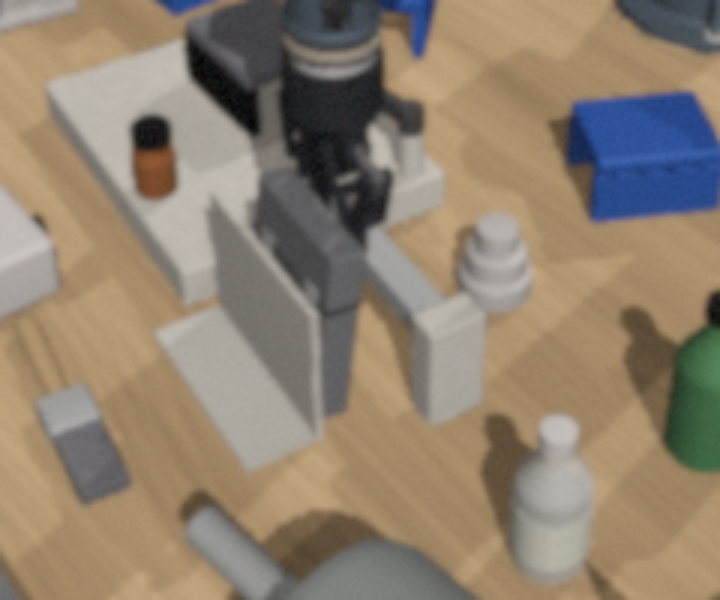

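The case is nearly upright, but its top edge is jamming up under the gripper (42 N up). I'll raise the tool and finish the push higher.

```bash
python3 -m pendant '[[[0,0,-0.02,0,0,0,0.6],[0,0,-0.015,0,0,0,0.6],[0,0,0,0,0,0,0.6]]]'
python3 - <<'E'
from m import *
st()
px,P,s,_=snap('top'); q=S(P); m=(q[...,2]>138)&(q[...,2]<175)&(q[...,0]>25)&(q[...,0]<99)&(q[...,1]>20)&(q[...,1]<180)
b=cv2.resize(px[110:230,170:300],(650,600));save('t2',b)
print(m.sum(),np.percentile(q[m],[2,50,98],axis=0))
E
```

```text
t: 4.1
tcp_pos: [0.6344, 0.1738, 0.1491]
tool_rot: [0.059, 0.998, 0.0, 0.002]
force: [0.7, 0.4, -0.2]
finger_gap: 0.604
gripper_force: 0.0
t 4.1 stand [ 36.1 106.3 149.1] tx [-1.    -0.002 -0.005] ty [-0.002  1.     0.001] F [ 0.665  0.449 -0.229] gap 0.6042665962954474 q [ 0.1   0.68  1.43 -0.    1.03 -1.35]
60 [[ 30.43215871  53.30037896 150.20301122]
 [ 76.17223748  65.47347643 162.1569321 ]
 [ 83.44857116  74.52604132 169.37434349]]
```

View pics/t2.png

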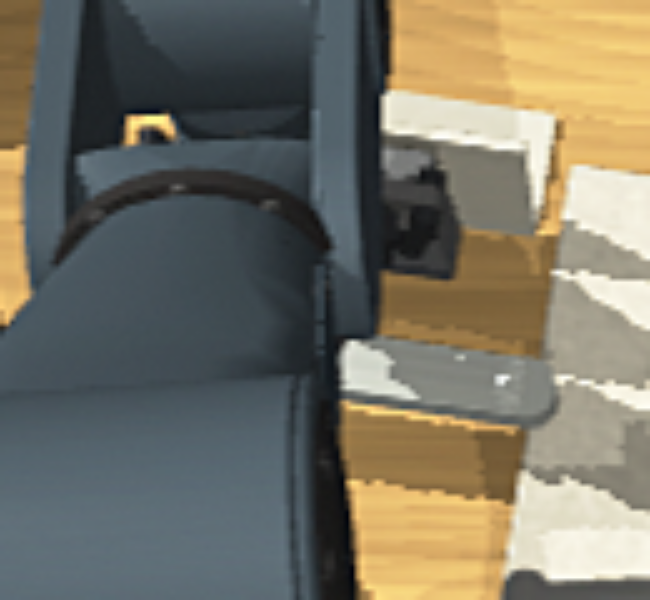

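The case's top end shows at crop (420,220). It stands free with zero force, and some gap may remain to the bookend. I'll push on gently at the higher position.

```bash
python3 -m pendant '[[[-0.005,0,0,0,0,0,0.6],[-0.005,0,0,0,0,0,0.6],[-0.005,0,0,0,0,0,0.6],[-0.005,0,0,0,0,0,0.6],[-0.004,0,0,0,0,0,0.6],[-0.004,0,0,0,0,0,0.6],[-0.002,0,0,0,0,0,0.6],[0,0,0,0,0,0,0.6]]]'
python3 -c "
from m import *
st()"
```

```text
t: 4.95
tcp_pos: [0.6558, 0.171, 0.1467]
tool_rot: [0.059, 0.998, -0.0, -0.001]
force: [-2.2, 0.2, 0.8]
finger_gap: 0.6
gripper_force: 1.0
t 4.95 stand [ 57.7 106.1 146.7] tx [-1.    -0.002  0.002] ty [-0.002  1.    -0.   ] F [-2.239 -0.091  0.807] gap 0.6004115449888651 q [ 0.09  0.71  1.37  0.    1.06 -1.36]
```

```bash
python3 -m pendant '[[[-0.003,0,0,0,0,0,0.6],[-0.003,0,0,0,0,0,0.6],[0,0,0,0,0,0,0.6]]]'
python3 -c "
from m import *
st()"
python3 -m pendant '[[[0.01,0,0,0,0,0,0.6],[0.04,0,0,0,0,0,0.6],[0.04,0,0,0,0,0,0.6],[0,0,-0.05,0,0,0,0.6],[0,-0.06,-0.05,0,0,0,0.6],[0,-0.06,0,0,0,0,0.6],[0,-0.06,0,0,0,0,0.6],[0,-0.06,0,0,0,0,0.6],[0,0,0,0,0,0,0.6]]]'
python3 - <<'E'
from m import *
st()
px,P,s,_=snap('scene'); save('s3',cv2.resize(px[200:420,160:424],(720,600)))
px,P,s,_=snap('top'); q=S(P); Z=q[...,2]; np.savez('top3.npz',px=px,P=P)
for n,zz in(('case',160),('bookend',130),('pad',110),('knob',129)):
    m=(abs(Z-zz)<7)&(q[...,0]>-140)&(q[...,0]<120)&((q[...,1]>0) if n in('case','bookend') else (q[...,1]<-10))&(q[...,1]<185)
    k,l,stt,c=cv2.connectedComponentsWithStats(m.astype(np.uint8))
    for i in range(1,k):
        if stt[i,4]>20: print(n,stt[i,4],cv2.minAreaRect(q[l==i][:,:2].astype(np.float32)))
E
```

```text
t: 5.25
tcp_pos: [0.6558, 0.171, 0.1467]
tool_rot: [0.059, 0.998, -0.0, -0.006]
force: [-11.6, 0.8, 9.2]
finger_gap: 0.601
gripper_force: 6.0
t 5.25 stand [ 57.7 106.1 146.7] tx [-1.    -0.002  0.013] ty [-0.002  1.    -0.001] F [-11.564  -0.619   9.248] gap 0.6010906969757551 q [ 0.09  0.71  1.36  0.    1.08 -1.36]
t: 6.15
tcp_pos: [0.5689, -0.008, 0.2195]
tool_rot: [0.062, 0.998, -0.001, 0.002]
force: [0.7, 0.4, 0.9]
finger_gap: 0.599
gripper_force: 0.0
t 6.15 stand [ -7.1 -82.  219.5] tx [-1.     0.005 -0.003] ty [ 0.005  1.    -0.003] F [0.649 0.472 0.898] gap 0.5985491060270947 q [-0.21  0.48  1.6  -0.    1.05 -1.65]
case 660 ((84.62548828125, 112.52740478515625), (33.359230041503906, 120.80492401123047), 0.19623613357543945)
bookend 40 ((99.17172241210938, 40.33931350708008), (14.79790210723877, 27.064950942993164), 4.718729496002197)
bookend 95 ((69.68036651611328, 111.7001953125), (4.643150329589844, 117.35203552246094), 0.7176375985145569)
pad 1965 ((-46.18879318237305, -196.51834106445312), (97.09164428710938, 120.03636169433594), 4.192861080169678)
knob 1043 ((75.56468963623047, -538.5265502929688), (109.4973373413086, 90.10958099365234), 88.84207153320312)
knob 70 ((-43.02936553955078, -512.973876953125), (4.942654609680176, 89.56244659423828), 7.01595401763916)
```

View pics/s3.png

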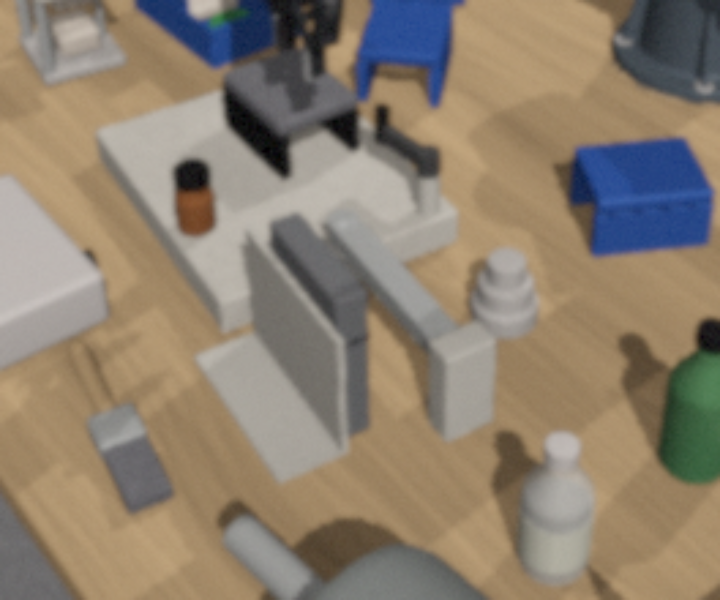

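The case now stands upright and flush against the bookend (crop (320,320)), with nothing else disturbed. Next I'll move to the robot side of the pad and push it sideways onto the bar's line, with the fingers spread along its length to square it up.

```bash
python3 -m pendant '[[[0.04,-0.036,0,0,0,0,0.9],[0.04,-0.036,0,0,0,0,0.9],[0.04,-0.036,0,0,0,0,0.9],[0.04,-0.036,0,0,0,0,0.9],[0,0,0.04,0,0,0,0.9],[0,0,0.04,0,0,0,0.9],[0,0,0.04,0,0,0,0.9],[0,0,0.04,0,0,0,0.9],[0,0,0.008,0,0,0,0.9],[-0.008,0,0,0,0,0,0.9],[-0.008,0,0,0,0,0,0.9],[-0.008,0,0,0,0,0,0.9],[-0.008,0,0,0,0,0,0.9],[-0.008,0,0,0,0,0,0.9],[-0.008,0,0,0,0,0,0.9],[-0.008,0,0,0,0,0,0.9],[-0.008,0,0,0,0,0,0.9],[-0.008,0,0,0,0,0,0.9],[-0.008,0,0,0,0,0,0.9]]]'
python3 -c "
from m import *
st()"
```

```text
t: 8.15
tcp_pos: [0.4911, -0.109, 0.0845]
tool_rot: [0.059, 0.998, 0.0, -0.0]
force: [-4.0, 0.6, 3.4]
finger_gap: 0.903
gripper_force: 2.3
t 8.15 stand [ -72.2 -191.7   84.5] tx [-1.    -0.001  0.001] ty [-0.001  1.     0.   ] F [-3.997  0.081  3.438] gap 0.9029820159456153 q [-0.44  0.63  1.87 -0.    0.64 -1.89]
```

```bash
python3 -m pendant '[[[-0.007,0,0,0,0,0,0.9],[-0.007,0,0,0,0,0,0.9],[-0.001,0,0,0,0,0,0.9],[0,0,0,0,0,0,0.9],[0.03,0,0,0,0,0,0.9],[0,0,-0.05,0,0,0,0.9],[0,0,-0.05,0,0,0,0.9],[0,-0.05,-0.05,0,0,0,0.9],[0,-0.05,0,0,0,0,0.9],[0,0,0,0,0,0,0.9]]]'
python3 -m pendant '[[[0,0,0,0,0,1,0.8],[0,0,0,0,0,1,0.8],[0,0,0,0,0,1,0.8],[0,0,0,0,0,1,0.8],[0,0,0,0,0,1,0.8],[0,0,0,0,0,1,0.8],[0,0,0,0,0,1,0.8],[0,0,0,0,0,1,0.8],[0,0,0,0,0,1,0.8],[0,0,0,0,0,1,0.8],[0,0,0,0,0,1,0.8],[0,0,0,0,0,1,0.8],[0,0,0,0,0,1,0.8],[0,0,0,0,0,0.09,0.8],[0,0,0,0,0,0,0.8]]]'
cat > pad.py <<'E'
from m import *
st()
px,P,s,_=snap('top'); q=S(P); Z=q[...,2]
def padm(z,y0=-320,y1=0):
    m=(abs(Z-z)<7)&(abs(q[...,0])<110)&(q[...,1]<y1)&(q[...,1]>y0)
    m=cv2.morphologyEx(m.astype(np.uint8),cv2.MORPH_OPEN,np.ones((3,3)))
    k,l,t,c=cv2.connectedComponentsWithStats(m)
    for i in range(1,k):
        if t[i,4]>60: print('z',z,t[i,4],cv2.minAreaRect(q[l==i][:,:2].astype(np.float32)),np.median(Z[l==i]))
E
python3 -c "
from pad import *
padm(110)"
```

```text
t: 9.15
tcp_pos: [0.4729, -0.188, 0.2021]
tool_rot: [0.061, 0.998, -0.003, 0.004]
force: [-0.1, 1.0, 0.6]
finger_gap: 0.904
gripper_force: 0.0
t: 10.65
tcp_pos: [0.4704, -0.1822, 0.1997]
tool_rot: [0.747, 0.665, 0.0, 0.0]
force: [0.2, 0.4, -0.5]
finger_gap: 0.799
gripper_force: 0.0
t 10.65 stand [ -83.9 -266.8  199.7] tx [-0.004  1.    -0.   ] ty [1.    0.004 0.   ] F [ 0.159  0.396 -0.452] gap 0.7993816530870427 q [-0.59  0.43  1.78  0.    0.93 -0.48]
z 110 131 ((97.17282104492188, -113.0083999633789), (26.01595687866211, 33.834686279296875), 8.157211303710938) 111.31972161430915
z 110 1185 ((0.6104812622070312, -187.71511840820312), (96.2367935180664, 97.01763153076172), 89.7708511352539) 111.24929977555365
```

The pad is now centred (x 0.6 mm) and square. Next: position behind it and push along +y.

```bash
python3 -m pendant '[[[-0.01,0.035,0,0,0,0,0.8],[-0.01,0.035,0,0,0,0,0.8],[-0.01,0.035,0,0,0,0,0.8],[0,0,0.045,0,0,0,0.8],[0,0,0.045,0,0,0,0.8],[0,0,0.045,0,0,0,0.8],[0,0,0.013,0,0,0,0.8],[0,0,0,0,0,0,0.8]]]'
python3 -c "
from pad import *
padm(110)"
```

```text
t: 11.5
tcp_pos: [0.5498, -0.2156, 0.0799]
tool_rot: [0.748, 0.664, -0.0, -0.002]
force: [-0.3, -1.1, 0.1]
finger_gap: 0.799
gripper_force: 0.0
t 11.5 stand [  -1.1 -290.4   79.9] tx [-0.002  1.     0.002] ty [ 1.     0.002 -0.003] F [-0.21  -1.122  0.115] gap 0.7993480320845918 q [-0.56  0.71  1.64  0.    0.79 -0.44]
```

```bash
python3 -m pendant '[[[0.01,0,0,0,0,0,0.8],[0.01,0,0,0,0,0,0.8],[0.01,0,0,0,0,0,0.8],[0.012,0,0,0,0,0,0.8],[0.012,0,0,0,0,0,0.8],[0.012,0,0,0,0,0,0.8],[0.012,0,0,0,0,0,0.8],[0.012,0,0,0,0,0,0.8],[0.012,0,0,0,0,0,0.8],[0.012,0,0,0,0,0,0.8],[0.012,0,0,0,0,0,0.8],[0.012,0,0,0,0,0,0.8],[0,0,0,0,0,0,0.8]]]'
python3 - <<'E'
from pad import *
padm(110)
px,P,s,_=snap('scene'); save('s4',cv2.resize(px[200:420,160:424],(720,600)))
q=S(P); Z=q[...,2]; padm(110)
E
```

```text
t: 12.85
tcp_pos: [0.5632, -0.1043, 0.081]
tool_rot: [0.748, 0.664, 0.0, -0.001]
force: [0.5, -0.1, -0.1]
finger_gap: 0.805
gripper_force: 0.0
t 12.85 stand [  -1.2 -178.3   81. ] tx [-0.002  1.     0.002] ty [ 1.     0.002 -0.002] F [ 0.482 -0.068 -0.052] gap 0.8045446175561083 q [-0.38  0.69  1.69  0.    0.76 -0.26]
z 110 71 ((96.06764221191406, -103.38451385498047), (27.01961326599121, 14.605595588684082), 7.411102294921875) 111.40309125279879
z 110 71 ((96.06764221191406, -103.38451385498047), (27.01961326599121, 14.605595588684082), 7.411102294921875) 111.40309125279879
```

View pics/s4.png

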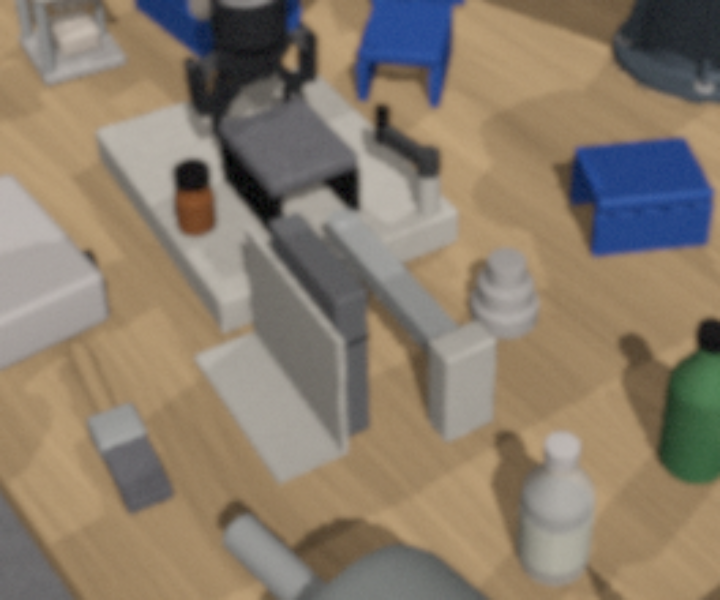

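The pad is moving straight toward the bar (pad at crop (290,145), the fingers behind it). I'll continue.

```bash
python3 -m pendant '[[[0.012,0,0,0,0,0,0.8],[0.012,0,0,0,0,0,0.8],[0.012,0,0,0,0,0,0.8],[0.012,0,0,0,0,0,0.8],[0.012,0,0,0,0,0,0.8],[0.012,0,0,0,0,0,0.8],[0.012,0,0,0,0,0,0.8],[0.012,0,0,0,0,0,0.8],[0.012,0,0,0,0,0,0.8],[0.012,0,0,0,0,0,0.8],[0.012,0,0,0,0,0,0.8],[0.012,0,0,0,0,0,0.8],[0.008,0,0,0,0,0,0.8],[0.008,0,0,0,0,0,0.8],[0.008,0,0,0,0,0,0.8],[0.008,0,0,0,0,0,0.8],[0,0,0,0,0,0,0.8]]]'
python3 - <<'E'
import m
from m import *
st()
px,P,s,_=snap('scene'); np.savez('sc5.npz',px=px,P=P);q=S(P);Z=q[...,2]
mm=(Z>88)&(Z<116)&(abs(q[...,0])<55)&(q[...,1]>-60)&(q[...,1]<185)
k,l,t,c=cv2.connectedComponentsWithStats(mm.astype(np.uint8))
for i in range(1,k):
    if t[i,4]>60:
        w=q[l==i]; print(t[i,4],cv2.minAreaRect(w[:,:2].astype(np.float32)),np.percentile(w,[1,50,99],axis=0).round(1).tolist(), np.linalg.lstsq(np.c_[w[:,:2],np.ones(len(w))],w[:,2],rcond=None)[0])
E
```

```text
t: 14.65
tcp_pos: [0.5803, 0.0345, 0.0812]
tool_rot: [0.748, 0.664, 0.0, -0.001]
force: [0.5, 0.0, 0.7]
finger_gap: 0.799
gripper_force: 0.0
t 14.65 stand [ -0.9 -38.5  81.2] tx [-0.002  1.     0.001] ty [ 1.     0.002 -0.001] F [0.453 0.061 0.741] gap 0.7990130790825004 q [-0.13  0.7   1.67  0.    0.77 -0.02]
1341 ((-1.2614974975585938, 27.518798828125), (98.89373016357422, 145.9069366455078), 1.2737854719161987) [[-45.7, -38.4, 89.6], [-0.9, 41.6, 105.5], [46.6, 98.6, 113.9]] [-7.96661816e-03 -8.73807079e-02  1.08523436e+02]
```

```bash
python3 -m pendant '[[[0.006,0,0,0,0,0,0.8],[0.006,0,0,0,0,0,0.8],[0.006,0,0,0,0,0,0.8],[0.006,0,0,0,0,0,0.8],[0.006,0,0,0,0,0,0.8],[0.006,0,0,0,0,0,0.8],[0.006,0,0,0,0,0,0.8],[0.006,0,0,0,0,0,0.8],[0.005,0,0,0,0,0,0.8],[0,0,0,0,0,0,0.8],[0,0,0,0,0,0,0.8]]]'
cat > chk.py <<'E'
from m import *
st()
px,P,s,_=snap('scene');q=S(P);Z=q[...,2]
mm=(Z>94)&(Z<116)&(abs(q[...,0])<55)&(q[...,1]>-10)&(q[...,1]<185)
k,l,t,c=cv2.connectedComponentsWithStats(mm.astype(np.uint8))
for i in range(1,k):
    if t[i,4]>60:
        w=q[l==i]; print(t[i,4],cv2.minAreaRect(w[:,:2].astype(np.float32)),np.percentile(w,[1,50,99],axis=0).round(1).tolist(), np.linalg.lstsq(np.c_[w[:,:2],np.ones(len(w))],w[:,2],rcond=None)[0])
E
python3 chk.py
```

```text
t: 15.8
tcp_pos: [0.5857, 0.0758, 0.0816]
tool_rot: [0.748, 0.664, 0.0, -0.0]
force: [0.4, -0.4, -0.1]
finger_gap: 0.802
gripper_force: 0.0
t 15.8 stand [-0.5  3.1 81.6] tx [-0.002  1.     0.001] ty [1.    0.002 0.   ] F [ 0.448 -0.323 -0.056] gap 0.8024042598496348 q [-0.06  0.71  1.64  0.    0.79  0.06]
1236 ((-2.5004425048828125, 66.2965316772461), (148.4357452392578, 93.99507904052734), 88.8587875366211) [[-46.7, 2.4, 95.0], [-3.6, 82.5, 100.9], [41.2, 138.4, 112.4]] [ 1.36029082e-03 -2.35962038e-02  1.02901292e+02]
```

```bash
python3 -m pendant '[[[-0.025,0,0,0,0,0,0.8],[0,0,-0.05,0,0,0,0.8],[0,0,-0.05,0,0,0,0.8],[-0.04,0,-0.05,0,0,0,0.8],[-0.04,-0.058,0,0,0,0,0.5],[0,-0.058,0,0,0,0,0.5],[0,0,0,0,0,0,0.5]]]'
python3 chk.py
python3 - <<'E'
from m import *
px,P,s,_=snap('scene');q=S(P);Z=q[...,2]
m=(Z>87)&(Z<135)&(q[...,0]<-70)&(q[...,0]>-125)&(q[...,1]<0)&(q[...,1]>-110)
for a,b in((122,135),(112,122),(104,112)):
    w=q[m&(Z>a)&(Z<b)]; print(len(w), w[:,:2].min(0),w[:,:2].max(0),np.median(w,0)) if len(w) else 0
save('s6',cv2.resize(px[200:420,160:424],(720,600)))
E
```

```text
t: 16.55
tcp_pos: [0.4787, 0.0083, 0.1992]
tool_rot: [0.748, 0.663, -0.004, -0.006]
force: [0.2, 0.5, -0.0]
finger_gap: 0.498
gripper_force: 0.0
t 16.55 stand [-98.6 -76.7 199.2] tx [0.    1.    0.002] ty [ 1.    -0.    -0.014] F [ 0.106  0.5   -0.013] gap 0.4983499969992756 q [-0.22  0.41  1.83  0.    0.92 -0.1 ]
1165 ((-0.8253288269042969, 77.73393249511719), (96.56700134277344, 123.04231262207031), 0.10837746411561966) [[-46.3, 19.7, 94.9], [-2.8, 85.5, 100.8], [40.6, 137.7, 104.7]] [ 3.91538313e-03 -1.04590666e-02  1.01603124e+02]
20 [-98.30874999 -85.59430156] [-83.94235567 -69.22293362] [-93.02994323 -76.41239281 126.76803768]
22 [-100.90815348  -82.7600618 ] [-84.69515737  -1.98182138] [-90.16530555 -73.05336656 116.63829962]
114 [-118.51014629  -78.74598264] [-8.33666363e+01 -6.65974219e-02] [-99.15670398 -35.23936378 108.41251214]
```

View pics/s6.png

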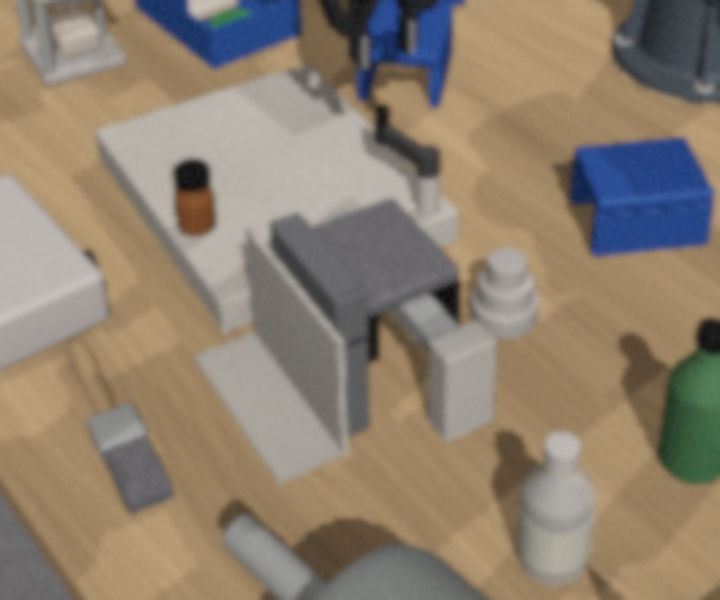

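The pad hangs level and centred on the bar (crop (385,260)). The case is still standing, and the keeper knob is at crop (383,120). Next I'll grip the knob.

```bash
python3 -m pendant '[[[-0.01,0.007,0,0,0,0,0.5],[0,0,0.045,0,0,0,0.5],[0,0,0.04,0,0,0,0.5],[0,0,0.008,0,0,0,0.5],[0,0,0,0,0,0,0],[0,0,0,0,0,0,0],[0,0,0,0,0,0,0],[0,0,0,0,0,0,0],[0,0,0,0,0,0,0]]]' 30
python3 -c "
from m import *
st()"
```

```text
t: 17.55
tcp_pos: [0.4945, -0.0022, 0.126]
tool_rot: [0.748, 0.664, 0.0, 0.001]
force: [2.1, -0.7, -3.8]
finger_gap: 0.175
gripper_force: 29.3
t 17.55 stand [-81.6 -85.2 126. ] tx [-0.002  1.    -0.   ] ty [1.    0.002 0.002] F [ 2.212 -0.409 -3.838] gap 0.1747192237907627 q [-0.23  0.55  1.87 -0.    0.73 -0.11]
```

```bash
python3 -m pendant '[[[0.0033,0.0078,0,0,0,-0.833,0],[0.0033,0.0078,0,0,0,-0.833,0],[0.0033,0.0078,0,0,0,-0.833,0],[0.0033,0.0078,0,0,0,-0.833,0],[0.0033,0.0078,0,0,0,-0.833,0],[0.0033,0.0078,0,0,0,-0.833,0],[0,0,0,0,0,0,0]]]'
python3 -c "
from m import *
st()"
```

```text
t: 18.25
tcp_pos: [0.5316, 0.0184, 0.1262]
tool_rot: [0.518, 0.855, 0.002, 0.003]
force: [5.3, 0.1, -6.7]
finger_gap: 0.172
gripper_force: 29.5
t 18.25 stand [-47.3 -60.4 126.2] tx [-0.566  0.824 -0.003] ty [0.824 0.566 0.006] F [ 5.233  0.688 -6.657] gap 0.17248324094005277 q [-0.18  0.58  1.78  0.    0.78 -0.66]
```

```bash
python3 -m pendant '[[[0.0033,0.0078,0,0,0,-0.833,0],[0.0033,0.0078,0,0,0,-0.833,0],[0.0033,0.0078,0,0,0,-0.833,0],[0.0033,0.0078,0,0,0,-0.833,0],[0.0033,0.0078,0,0,0,-0.833,0],[0.0033,0.0078,0,0,0,-0.833,0],[0,0,0,0,0,0,0]]]'
python3 -c "
from m import *
st()"
```

```text
t: 18.95
tcp_pos: [0.5507, 0.0546, 0.1265]
tool_rot: [0.242, 0.97, 0.001, 0.006]
force: [9.2, 0.0, -9.4]
finger_gap: 0.171
gripper_force: 29.4
t 18.95 stand [-32.7 -22.1 126.5] tx [-0.933  0.36  -0.011] ty [0.36  0.933 0.005] F [ 9.129  1.114 -9.355] gap 0.17110914881547895 q [-0.1   0.6   1.73  0.    0.81 -1.19]
```

```bash
python3 -m pendant '[[[0.0015,0.004,0,0,0,0,0],[0.0015,0.004,0,0,0,0,0],[0.0007,0.002,0,0,0,0,0],[0,0,0,0,0,0,0],[0,0,0,0,0,0,0]]]'
python3 -c "
from m import *
st()"
```

```text
t: 19.45
tcp_pos: [0.5512, 0.06, 0.1266]
tool_rot: [0.242, 0.97, -0.001, 0.005]
force: [6.7, -7.4, -8.0]
finger_gap: 0.169
gripper_force: 29.5
t 19.45 stand [-32.9 -16.6 126.6] tx [-0.933  0.359 -0.011] ty [ 0.359  0.933 -0.   ] F [ 7.543 -6.566 -8.024] gap 0.16897766199748157 q [-0.09  0.6   1.72 -0.01  0.81 -1.17]
```

```bash
python3 -m pendant '[[[0.0015,0.004,0,0,0,0,0],[0,0,0,0,0,0,0],[0,0,0,0,0,0,0.35],[0,0,0,0,0,0,0.35],[0,0,0,0,0,0,0.35],[0,0,-0.03,0,0,0,0.35],[0,0,-0.05,0,0,0,0.35],[0,0,-0.05,0,0,0,0.35],[0.05,0,0,0,0,0,0.35],[0.05,-0.05,0,0,0,0,0.35],[0.05,-0.05,0,0,0,0,0.35],[0,0,0,0,0,0,0.35]]]'
python3 chk.py
python3 - <<'E'
from m import *
for n in('top','scene'):
    px,P,s,_=snap(n);q=S(P);Z=q[...,2]
    for a,b in((122,135),(104,113)):
        w=q[(Z>a)&(Z<b)&(q[...,0]<-15)&(q[...,0]>-125)&(q[...,1]<18)&(q[...,1]>-110)]
        if len(w): print(n,a,len(w),cv2.minAreaRect(w[:,:2].astype(np.float32)),np.median(w,0))
save('s7',cv2.resize(px[200:420,160:424],(720,600)))
E
```

```text
t: 20.65
tcp_pos: [0.4051, 0.0574, 0.2285]
tool_rot: [0.242, 0.97, -0.001, -0.007]
force: [0.3, 0.6, -0.9]
finger_gap: 0.35
gripper_force: 0.0
t 20.65 stand [-177.6  -36.8  228.5] tx [-0.933  0.361  0.013] ty [ 0.361  0.933 -0.005] F [ 0.179  0.606 -0.905] gap 0.34976849096701923 q [-0.13  0.27  1.96 -0.    0.93 -1.21]
1167 ((-1.659149169921875, 77.31304168701172), (123.77300262451172, 95.58605194091797), 88.65737915039062) [[-46.1, 20.6, 95.2], [-2.1, 85.1, 100.9], [40.0, 137.6, 104.8]] [ 2.03921401e-03 -9.84054355e-03  1.01630355e+02]
top 122 19 ((-34.13637924194336, -16.30657386779785), (7.192419528961182, 13.933574676513672), 0.16543547809123993) [-34.63250179 -17.99030941 128.26134979]
top 104 8 ((-22.984899520874023, 14.300445556640625), (4.51993465423584, 14.900486946105957), 89.79139709472656) [-24.32009543  15.39153631 105.96821605]
scene 122 26 ((-36.83892822265625, -11.075803756713867), (13.93239974975586, 13.470024108886719), 42.04405975341797) [-36.91509541 -10.44260501 126.91336211]
scene 104 142 ((-73.48896026611328, -13.026559829711914), (25.37369155883789, 86.18328857421875), 87.82198333740234) [-80.90459733  -9.71047391 108.04907054]
```

View pics/s7.png

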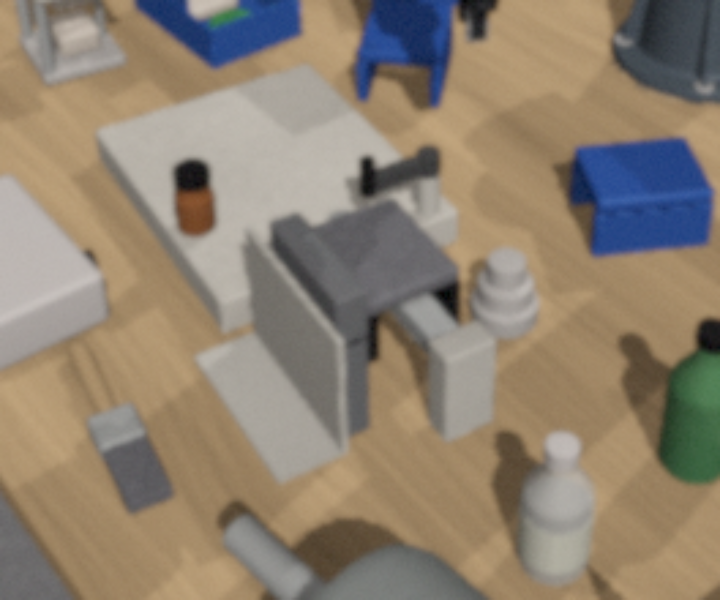

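The keeper is shut: the knob (crop (368,175)) is at stand (-35,-17) and the stop was felt. The pad hangs on the bar, the case stands upright, and the robot touches nothing.

```bash
python3 -c "
from station import job
print(job.sign_off())"
```

```text
the job is handed in; nothing more can be done
None
```

The case stands upright against the bookend, the pad was pushed along the platform and hangs on the bar, and the keeper is fully shut behind it; I handed the job in at about 21 s. One risk: while I was tipping the case, its top edge jammed under the gripper, and the tool read about 42 N upward before I raised it, which may count against the 40 N gripper-body limit.

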